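# Hold the hand lens at its focus height over the hose nut

## Task

The washer seat of the brass hose nut on the wooden block needs inspecting: lift the larger hand lens up and off its peg on the sloping rack, then hold it level over the middle of that nut, at the height of the surface gauge's pointer tip, which has been set to where this lens is in focus. Do not knock the gauge, the nuts or their block, the smaller lens or anything else, and finish while still holding the lens there, steady and carried by the gripper alone.

Things in the scene. Friction and masses are not known exactly. Their poses are not given: they have to be found in the camera images.
- lens: larger hand lens, 206 mm, 130 g: steel frame 76 mm across, 10 mm thick, round a clear glass; dark wood handle 16 mm wide, 12 thick; steel hanging ring (opening 15.6 mm, wire 4.4) at its end. Origin: middle of that ring. x: from lens along handle to ring, z: square to the lens's plane, y: across the handle. Handle spans x -10 to -105 mm; all centred on y = z = 0. It hangs on one of the two pegs
- lens_center (a point): middle of the larger lens's glass, half-way through its thickness, at x -155 mm of lens; axes as lens
- lens_grip (a point): middle of the larger lens's handle, 57.5 mm from the ring's middle; axes as lens. At the start the lens lies back at 45 degrees on the rack: x points up the slope, away from the rack's front, z to the front and up
- small_lens: the smaller hand lens of the same make, frame 50 mm across, handle 90 mm, 174 mm overall, hanging on the other peg; leave it there. Origin and axes as lens
- rack: fixed wooden rack, 292 mm wide, 240 deep, 205 high. Origin: on the worktop under its middle; front -x, rising to +x at 45 degrees, y left, z up. Upper rail (30 mm wide) bears the pegs; the lens frames lean on the lower rail (24 mm wide), 140 mm down the slope. Open under the handles between the rails; side bars 74 mm from a handle's middle. Tops of rails 5 to 8 mm below the handles' middle plane
- peg_left (a point): left peg, where the ring hangs, 52 mm left of the rack's middle; axes as rack. 6 mm steel pin with a 9 mm ball end 24 mm farther out; it points up and 25 degrees towards the rack's front (-x), 20 degrees upward of square to the slope: a ring comes off when lifted 35 mm along the pin. It hangs by its upper inside edge, its middle 4 mm down the slope from here
- peg_right (a point): right peg, the same, 52 mm right of the rack's middle
- brass_nut: brass hose nut, 29 mm across, 16 mm high, open upward, standing on the wooden block. Origin: middle of its underside, z up
- chrome_nut: chrome nut, 25 mm across, 21 mm high, standing beside the brass nut on the same block; leave it there
- block: dark hardwood block, 50x82x22 mm, flat on the worktop, under both nuts. Origin: middle of its underside, y along its length
- gauge: surface gauge, loose, 0.96 kg: steel foot 62x52 mm, 28 high, and a 10 mm pillar 202 mm high with a clamp that carries a level pointer. Origin: on the worktop below the pointer's tip. x points from the tip towards the pillar, which stands at x 95, y 12 mm; the pointer's tail ends at x 143 mm. It stands on the right of the block, the pointer aimed roughly at the brass nut
- gauge_tip (a point): tip of the gauge's pointer, 120 to 170 mm above the worktop and about 60 mm beside the middle of the brass nut: its height marks where the lens's middle plane must be. Axes as gauge, z up
- gauge_clamp (a joint): height setting of the gauge's clamp, m: the tip is 0.11 m plus this above the worktop. Held by friction of about 4 N only; do not shift it
- brass_elbow: a brass pipe elbow, 54x52x25 mm, lying on the worktop behind the block; a bystander
- adjustable_wrench: a 268 mm steel adjustable wrench lying on the right of the worktop; a bystander
- lubricant_can: a spray can, 50 mm across, 146 mm tall, standing at the back; a bystander

How it is judged (in metres and radians):
On the way:
1. the larger lens is off the pegs: gripped, clear of the rack and its ring more than 45 mm from both pegs (contact force between the fingers and lens above 1 N and contact force between lens and rack below 0.1 N and distance between lens and peg_left above 0.045 m and distance between lens and peg_right above 0.045 m), for 0.2 s.
At the end, for the whole second after the job is handed in: The larger lens is in the gripper alone, still, level within 7 degrees, its middle within 8 mm of the pointer tip's height and 12 mm of the brass nut's axis; gauge, brass nut and small lens are where they were (6, 10, 20 mm) (z of lens_center in the frame of gauge_tip between -0.008 and 0.008 m and horizontal distance between lens_center and brass_nut below 0.012 m and angle between the z axis of lens and the z axis of gauge, either way round below 0.12 rad and contact force between the fingers and lens above 1 N and linear speed of lens below 0.02 m/s and angular speed of lens below 0.15 rad/s and contact force between lens and rack below 0.1 N and contact force between lens and gauge below 0.1 N and contact force between lens and block below 0.1 N and contact force between lens and brass_nut below 0.1 N and contact force between lens and chrome_nut below 0.1 N and distance of brass_nut from where it was at the start of the episode below 0.01 m and distance of gauge_tip from where it was at the start of the episode below 0.006 m and distance of small_lens from where it was at the start of the episode below 0.02 m); the arm keeps its last pose, push and grip.
It fails at once if the gauge or its pointer is knocked (tip or foot moved over 6 mm) (distance of any of gauge_tip, gauge from where it was at the start of the episode above 0.006 m).
It fails at once if a nut or the block is displaced by more than 10 mm (distance of any of brass_nut, chrome_nut, block from where it was at the start of the episode above 0.01 m).
It fails at once if the smaller lens is displaced by more than 20 mm (distance of small_lens from where it was at the start of the episode above 0.02 m).
It fails at once if the lens falls on the worktop (height (world z) of lens_center below 0.03 m).
It fails at once if a bystander is displaced by more than 30 mm (distance of any of brass_elbow, adjustable_wrench, lubricant_can from where it was at the start of the episode above 0.03 m).
It also fails if it takes over 42 s, if anything falls off the work surface, if the arm or the gripper's body presses on something with over 40 N, if the wrist force passes 120 N, or if a joint passes its speed limit or range.

## Robot

A 6-joint arm with a two-finger parallel gripper is mounted at the origin on the work surface; the furniture and walls round the work are solid. World frame = base frame: x ahead of the robot, y to its left, z up, the work surface at z = 0. Lengths are in m, angles in degrees, forces in N, time in s.
With the tool pointing down it reaches from about 0.25 to 0.725 m from the base axis. Payload 9.7 kg.
Tool frame: the origin (TCP) lies at the very end of the fingers, on their centre line; the grasp point (between the pads) lies 19 mm behind it; z points along the fingers, y is the line along which they close (so a half turn about z gives the same grasp; the last joint's range is limited). The gripper opens to 85 mm and grips with 20 to 120 N. Pads are 22 mm wide; open, the fingers measure 114 mm over their backs; the gripper's body (76 mm by 85 mm) begins 54 mm behind the grasp point. The pads swing forward as they close: fully open they stand 13 mm farther back than shut.
Start: joints at [75.688, 4.979, 10.078, 95.1, 0, 90], TCP at [0.136, 0.533, 0.203] pointing down, gripper open.
Joint ranges: [-179.16, 179.16], [-48.56, 103.87], [-65.8, 70.77], [-126.05, 130.52], [-82.76, 87.17], [-180, 180]. Speed limits (degrees/s): [127.2, 127.2, 147.25, 180, 180, 180].

## Interface

Orientations are given as a 3x3 rotation matrix whose columns are the frame's x, y, z axes.
In Python, from workcell import * gives the robot as it stands.
- The arm moves only by the tool play_rows, never from a script. Its argument "rows" is a list of rows, each a list of 6 numbers: the shift along the world's x, y, z in cm, then the turn, a rotation vector about the world's x, y, z in rad. A call has 1 to 8 rows; each row shifts and turns the commanded pose from where the row before left it; what a row does not reach is not made up. A row lasts 1/8 s, in which the tool goes at most 62.5 mm and 10.7 degrees, less where a joint would pass 70% of its speed; a pose out of reach is approached as far as the arm can. A call is refused whole if a number of a shift passes 6.25 or a number of a turn 0.188, either way. A call with a gripper value outside its range is refused whole. "hand" is the opening, from 0 (shut) to 1 (fully open), set as the call begins (left out, the last holds). The fingers move at their own pace and stop on an object; "force" is the grip in N (left out, the last holds). Time passes only in rows, so rows that do not move let the fingers close. It gives the time, the measured TCP pose, the force, the opening and the grip force at its end, in the units of the state.
- get_obs(): the state, without advancing time (a new reading comes with each control period).
- get_image(name): name is "side" or "top" or "wrist"; returns a dict with "pixels" (384x512x3 uint8, red, green, blue), "depth" (384x512 float32, m along the optical axis (not along the pixel's ray), 0 where there is no reading), "fx", "fy", "cx", "cy" (pixels), "view" (4x4, takes a point from world to camera coordinates). Camera axes: x right, y down, z forward; pixel columns grow to the right and rows downward; lengths in m; the calibration is good to about 2 mm. A picture is of the moment at which its call begins.
- hand_in(): hands the job in; it is judged then, once.
The state is a dict: "time": time; "qpos": joint angles; "qvel": joint speeds; "joint_efforts": joint torques, N m; "ee_pos": TCP position; "eef_rot": TCP orientation; "force": force on the tool from outside, world axes, zero at the start; "torque": the same for the moment, N m; "opening": finger opening in m; "grasp_force": force on a finger pad.
Only numpy, scipy, OpenCV 4.12 (cv2) and the standard library are available. Lean on these libraries where they do the work, as an engineer would, in place of code of your own. Each camera call takes 0.05 s, during which the arm holds its last target. There are 200 camera calls.

## Working session

There is one attempt and no reset: what is moved stays moved. The work goes in short steps, Python scripts to look and compute and a tool call to move; the robot and the scene stay as the last step left them, time stands still between calls to the robot, and variables do not carry over. Pictures are saved under pics/ and viewed, at most 10 in all, crops included, and the job is handed in when it is done.

Besides the shell and the picture viewer there is one more tool, called as name([rows], argument=value, ...), one row to a line, values as JSON. play_rows: Moves the arm, as the interface text tells. Its arguments: {"type":"object","properties":{"rows":{"type":"array"},"hand":{"type":"number"},"force":{"type":"number"}},"required":["rows"]}

```bash
mkdir -p pics; cat > h.py <<'E'
from workcell import *
import numpy as np, cv2
def save(n,f):
    im=get_image(n); cv2.imwrite(f'pics/{f}.png',im['pixels'][:,:,::-1]); np.savez(f'{f}.npz',**im); return im
def load(f): return np.load(f'{f}.npz')
def pts(im):
    d=im['depth'];v,u=np.mgrid[:d.shape[0],:d.shape[1]]
    p=np.stack([(u-im['cx'])/im['fx']*d,(v-im['cy'])/im['fy']*d,d],-1)
    V=im['view'];return (p-V[:3,3])@V[:3,:3]
def ray(im,u,v,z):
    V=im['view'];R=V[:3,:3];o=-R.T@V[:3,3];d=R.T@np.array([(u-im['cx'])/im['fx'],(v-im['cy'])/im['fy'],1])
    return o+d*(z-o[2])/d[2]
def proj(im,p):
    c=im['view'][:3,:3]@np.array(p)+im['view'][:3,3];return c[0]/c[2]*im['fx']+im['cx'],c[1]/c[2]*im['fy']+im['cy']
E
python3 - <<'E'
from h import *
ims=[save(n,n+'0') for n in('side','top','wrist')]
a=np.hstack([i['pixels'][:,:,::-1] for i in ims[:2]])
for i in ims: print(np.round(i['view'],3).tolist(),i['fx'])
print(get_obs())
E
```

```text
[[0.832, -0.554, 0.001, -0.456], [-0.282, -0.426, -0.86, 0.248], [0.477, 0.715, -0.511, 1.238], [0.0, 0.0, 0.0, 1.0]] 492.9427310185139
[[0.025, -1.0, 0.009, -0.066], [-0.996, -0.026, -0.088, 0.533], [0.088, -0.007, -0.996, 1.158], [0.0, 0.0, 0.0, 1.0]] 374.8614765001851
[[0.247, 0.969, -0.002, -0.55], [0.933, -0.237, 0.27, -0.036], [0.261, -0.068, -0.963, 0.378], [0.0, 0.0, 0.0, 1.0]] 342.0248196773376
{'time': 0.15, 'qpos': array([ 7.56904810e+01,  5.00195801e+00,  1.00468511e+01,  9.50990762e+01,
       -1.95593212e-03,  8.99981497e+01]), 'qvel': array([-0.07705083, -0.07241224,  0.14329308,  0.00257559,  0.02833931,
       -0.02320971]), 'joint_efforts': array([ 1.47898179e-03, -5.20759106e+01,  4.65047336e+01,  1.37184715e-02,
        1.09322323e-04,  8.59416900e-06]), 'ee_pos': array([0.13590179, 0.53275088, 0.20268183]), 'eef_rot': array([[-9.68982671e-01,  2.47128596e-01, -2.00654526e-04],
       [ 2.47128675e-01,  9.68982230e-01, -9.24771858e-04],
       [-3.41069001e-05, -9.45675393e-04, -9.99999552e-01]]), 'force': array([ 0.53001997, -0.03801065, -0.01621482]), 'torque': array([-0.0437431 , -0.01146808,  0.00784181]), 'grasp_force': 0.0, 'opening': 0.08538602975046801}
```

View pics/top0.png

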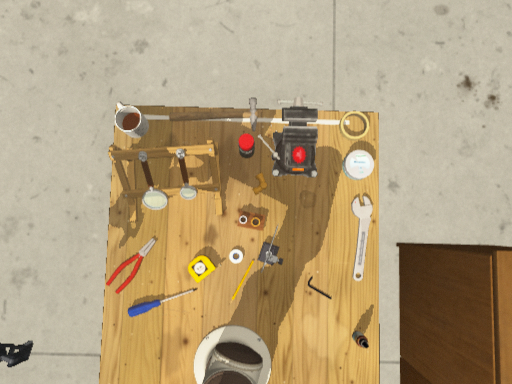

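View pics/side0.png

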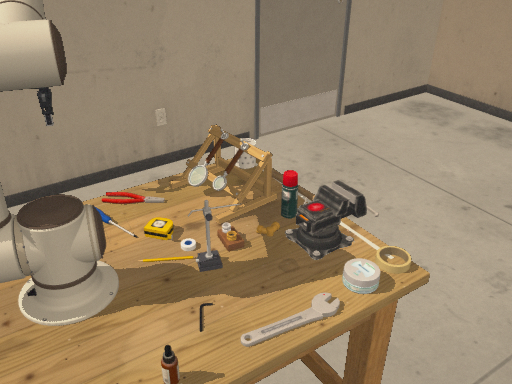

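The top view shows the larger lens at about (153,200) with its ring at (143,156), and the small lens at (188,192). The nuts are on the block at about (243,219) and (258,221), and the gauge foot is at (270,253). Next I'll zoom in and measure.

```bash
python3 - <<'E'
from h import *
s=load('side0');t=load('top0')
def crop(i,u0,v0,w,h,k): return cv2.resize(i['pixels'][v0:v0+h,u0:u0+w,::-1],None,fx=k,fy=k,interpolation=cv2.INTER_CUBIC)
A=crop(t,110,130,100,100,4);B=crop(t,225,190,75,100,4)
C=crop(s,170,120,100,100,4);D=crop(s,180,190,75,100,4)[:400]
cv2.imwrite('pics/c1.png',np.vstack([np.hstack([A,B]),np.hstack([C,D])])[:, :])
im=cv2.imread('pics/c1.png');print(im.shape)
cv2.imwrite('pics/c1.png',cv2.resize(im,None,fx=.75,fy=.75,interpolation=cv2.INTER_AREA))
P=pts(t)
for n,u,v in[('LC',153,200),('ring',143,156),('SL',188,192),('hand',148,175),('nutR',258,221),('nutL',243,219),('rail',160,152),('foot',267,258)]:
    print(n,np.round(P[v,u],3),np.round(P[v-1:v+2,u-1:u+2,2].ravel(),3))
# dark handle mask
hsv=cv2.cvtColor(t['pixels'],cv2.COLOR_RGB2HSV)
E
```

```text
(800, 700, 3)
LC [0.496 0.251 0.062] [0.068 0.067 0.07  0.064 0.062 0.063 0.067 0.064 0.063]
ring [0.61  0.256 0.175] [0.185 0.182 0.179 0.187 0.175 0.173 0.187 0.172 0.17 ]
SL [0.521 0.143 0.083] [0.083 0.08  0.084 0.082 0.083 0.082 1.201 0.078 0.082]
hand [0.563 0.25  0.137] [0.137 0.14  0.136 0.135 0.137 0.135 0.137 0.132 0.13 ]
nutR [ 0.441 -0.069  0.03 ] [0.031 0.028 0.04  0.03  0.03  0.038 0.026 0.028 0.036]
nutL [ 0.446 -0.023  0.024] [0.023 0.021 0.034 0.024 0.024 0.021 0.029 0.022 0.03 ]
rail [0.623 0.209 0.175] [0.177 0.173 0.174 0.174 0.175 0.174 0.171 0.169 0.171]
foot [ 0.34  -0.093  0.172] [0.176 0.176 0.178 0.172 0.172 0.18  0.172 0.028 0.178]
```

View pics/c1.png

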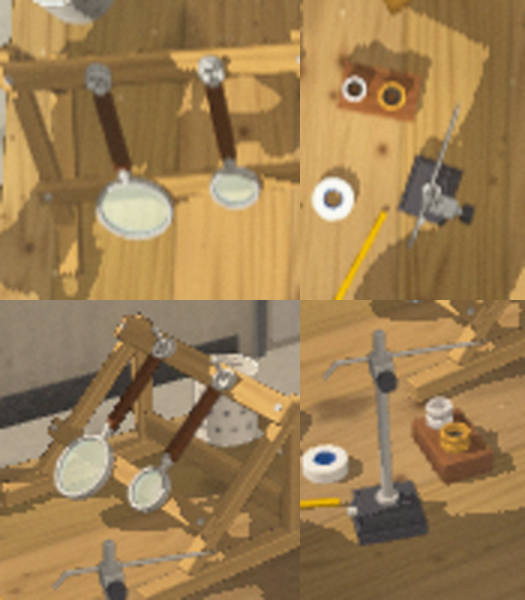

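The crops show the larger lens on the left peg and the small lens on the right one. The brass nut is the right one in the top view, centred at about crop (391,96). The pointer tip is at about crop (458,105) in the top view and (480,343) in the side view.

```bash
python3 - <<'E'
from h import *
from scipy.optimize import least_squares
s=load('side0');t=load('top0')
def tri(a,b): 
    f=lambda p:np.r_[np.subtract(proj(t,p),a),np.subtract(proj(s,p),b)]
    r=least_squares(f,[.45,0,.1]);return np.round(r.x,4),np.round(r.fun,1)
T=lambda x,y:(110+x/3-.33,130+y/3-.33) if x<300 else (225+(x-300)/3-.33,190+y/3-.33)
S=lambda x,y:(170+x/3-.33,120+(y-300)/3-.33) if x<300 else (180+(x-300)/3-.33,190+(y-300)/3-.33)
print('tip',tri(T(458,105),S(480,343)))
print('tail',tri(T(410,245),S(330,377)))
print('brass',tri(T(391,96),S(456,432)),ray(t,*T(391,96),.038))
print('chrome',tri(T(354,89),S(439,407)),ray(t,*T(354,89),.043))
print('ringL',tri(T(97,79),S(162,346)))
print('ringS',tri(T(211,70),S(223,376)))
print('LC',tri(T(134,208),S(83,465)))
print('SC',tri(T(235,187),S(150,488)))
for nm,im,(u0,v0,u1,v1) in(('top',t,(138,158,157,188)),('side',s,(200,130,225,170))):
    hsv=cv2.cvtColor(im['pixels'],cv2.COLOR_RGB2HSV);m=np.zeros(hsv.shape[:2],bool)
    m[v0:v1,u0:u1]=True
    m&=(hsv[...,2]<95)&(hsv[...,1]>90)
    n,l,st,c=cv2.connectedComponentsWithStats(m.astype(np.uint8))
    k=1+st[1:,4].argmax();m=l==k
    q=pts(im)[cv2.erode(m.astype(np.uint8),np.ones((1,3)))>0]
    med=np.median(q,0);q=q[np.linalg.norm(q-med,axis=1)<.07]
    d=np.linalg.svd(q-q.mean(0))[2][0];pr=(q-q.mean(0))@d
    print(nm,st[k],len(q),q.mean(0).round(4),d.round(3),pr.min().round(3),pr.max().round(3))
E
```

```text
tip (array([ 0.4313, -0.1198,  0.1717]), array([ 0.1, -0.1, -0.1,  0. ]))
tail (array([ 0.3048, -0.0803,  0.1611]), array([ 0.4, -0.7, -0.8, -0. ]))
brass (array([ 0.4396, -0.0608,  0.0397]), array([ 0.2, -0.4, -0.4,  0. ])) [ 0.43843543 -0.06011524  0.038     ]
chrome (array([ 0.4451, -0.0222,  0.0439]), array([ 0.1, -0.2, -0.2,  0. ])) [ 0.44459255 -0.02190111  0.043     ]
ringL (array([0.6092, 0.2565, 0.1812]), array([-0.,  0.,  0., -0.]))
ringS (array([0.6204, 0.1522, 0.1831]), array([ 0.1, -0.1, -0.2,  0. ]))
LC (array([0.4984, 0.2452, 0.0714]), array([-0.,  0.,  0.,  0.]))
SC (array([0.522 , 0.1424, 0.0837]), array([ 0.1, -0.2, -0.3,  0. ]))
top [141 161  13  25 144] 94 [0.5681 0.2519 0.1421] [-0.699 -0.077 -0.711] -0.039 0.043
side [206 138  19  25 121] 70 [0.5699 0.2506 0.1434] [-0.71  -0.05  -0.702] -0.04 0.04
```

play_rows([
  [4.7,-3.6,1.0,0,0,0.178],
  [4.7,-3.6,1.0,0,0,0.178],
  [4.7,-3.6,1.0,0.0166,-0.156,0],
  [4.7,-3.6,0,0.0166,-0.156,0],
  [4.7,-3.6,0,0.0166,-0.156,0],
  [4.7,-3.6,-1,0.0166,-0.156,0],
  [4.7,-3.6,-1,0.0166,-0.156,0],
  [4.7,-3.5,-1,0,0,0],
], hand=1, force=80)

```text
time: 1.15
ee_pos: [0.5071, 0.2464, 0.1978]
eef_rot: [[-0.705, -0.1, 0.702], [-0.067, 0.995, 0.075], [-0.706, 0.006, -0.709]]
force: [0.3, 2.0, 0.3]
opening: 0.0855
grasp_force: 0.0
```

play_rows([
  [0,0,0,0,0,0],
  [0,0,0,0,0,0],
])

```text
time: 1.4
ee_pos: [0.509, 0.2482, 0.2028]
eef_rot: [[-0.705, -0.096, 0.702], [-0.062, 0.995, 0.074], [-0.706, 0.009, -0.708]]
force: [0.8, 0.4, 0.5]
opening: 0.0851
grasp_force: 0.0
```

```bash
python3 - <<'E'
from h import *
o=get_obs();print(o['time'],o['ee_pos'].round(4),o['eef_rot'].round(3).tolist(),o['qpos'].round(1))
w=save('wrist','w1');cv2.imwrite('pics/w1.png',w['pixels'][:,:,::-1])
P=pts(w)
hsv=cv2.cvtColor(w['pixels'],cv2.COLOR_RGB2HSV)
m=((hsv[...,2]<95)&(hsv[...,1]>90)&(abs(P[...,1]-.252)<.04)&(abs(P[...,0]-.57)<.06)&(abs(P[...,2]-.14)<.05)).astype(np.uint8)
n,l,st,c=cv2.connectedComponentsWithStats(m);k=1+st[1:,4].argmax();print(st[k])
q=P[l==k];d=np.linalg.svd(q-q.mean(0))[2][0];pr=(q-q.mean(0))@d
print(q.mean(0).round(4),d.round(3),np.percentile(pr,[1,99]).round(3))
E
```

```text
1.4 [0.509  0.2482 0.2028] [[-0.705, -0.096, 0.702], [-0.062, 0.995, 0.074], [-0.706, 0.009, -0.708]] [ 37.9 -35.8 -36.1  49.5 -21.9  24.4]
[203 122  52 117 500]
[0.5695 0.2473 0.1377] [ 0.795 -0.063  0.604] [-0.047  0.051]
```

View pics/w1.png

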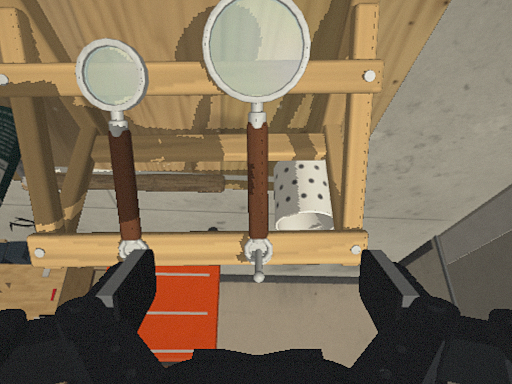

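The wrist view shows the handle from (258,122) to (259,240), centred between the fingertips at u of about 152 and 362 and aligned with the tool.

```bash
python3 - <<'E'
from h import *
w=load('w1');V=w['view'];R=V[:3,:3];o=-R.T@V[:3,3]
E=get_obs();A=E['eef_rot'];n=-A[:,2]
P=pts(w)
for u,v in[(258,124),(258,180),(259,238),(258,247),(258,45)]:
    d=R.T@np.array([(u-w['cx'])/w['fx'],(v-w['cy'])/w['fy'],1])
    p=o+d*(-.319-n@o)/(n@d)
    print(u,v,p.round(4),'tool',(A.T@(p-E['ee_pos'])).round(4),'depthpt',P[v,u].round(4),(n@P[v,u]).round(4))
E
```

```text
258 124 [0.5336 0.2527 0.1058] tool [0.0509 0.0003 0.0866] depthpt [0.5329 0.2526 0.1065] -0.318
258 180 [0.5634 0.2554 0.1356] tool [0.0086 0.0003 0.0866] depthpt [0.5619 0.2552 0.1366] -0.3172
259 238 [0.5972 0.2592 0.1695] tool [-0.0393  0.0011  0.0866] depthpt [0.5974 0.2593 0.1695] -0.3192
258 247 [0.6028 0.2589 0.1751] tool [-0.0472  0.0003  0.0866] depthpt [0.6105 0.2597 0.1721] -0.3266
258 45 [0.4958 0.2493 0.0679] tool [0.1046 0.0002 0.0866] depthpt [0.4961 0.2493 0.0674] -0.3196
```

play_rows([
  [1.5,0.16,-1.6,0,0,0],
  [1.5,0.16,-1.6,0,0,0],
  [1.5,0.16,-1.6,0,0,0],
  [1.5,0.16,-1.6,0,0,0],
  [1.3,0.16,-1.7,0,0,0],
  [0,0,0,0,0,0],
  [0,0,0,0,0,0],
])

```text
time: 2.33
ee_pos: [0.5815, 0.2578, 0.1224]
eef_rot: [[-0.705, -0.099, 0.703], [-0.064, 0.995, 0.076], [-0.707, 0.009, -0.708]]
force: [-0.6, -0.1, 0.2]
opening: 0.0857
grasp_force: 0.0
```

play_rows([
  [0,0,0,0,0,0],
  [0,0,0,0,0,0],
  [0,0,0,0,0,0],
  [0,0,0,0,0,0],
  [0,0,0,0,0,0],
  [0,0,0,0,0,0],
  [0,0,0,0,0,0],
  [0,0,0,0,0,0],
], hand=0, force=80)

```text
time: 3.32
ee_pos: [0.582, 0.2565, 0.1215]
eef_rot: [[-0.705, -0.098, 0.702], [-0.063, 0.995, 0.075], [-0.706, 0.008, -0.708]]
force: [0.4, -0.2, 0.2]
opening: -0.0001
grasp_force: 0.0
```

```bash
python3 - <<'E'
from h import *
w=save('wrist','w2');s=save('side','s2')
c=cv2.resize(s['pixels'][100:220,150:290,::-1],None,fx=2.5,fy=2.5,interpolation=cv2.INTER_CUBIC)
c=cv2.copyMakeBorder(c,0,384-c.shape[0],0,0,cv2.BORDER_CONSTANT)
cv2.imwrite('pics/c2.png',cv2.resize(np.hstack([w['pixels'][:,:,::-1],c]),None,fx=.92,fy=.92)); print(get_obs()['opening'])
E
```

```text
-9.455336868855725e-05
```

View pics/c2.png

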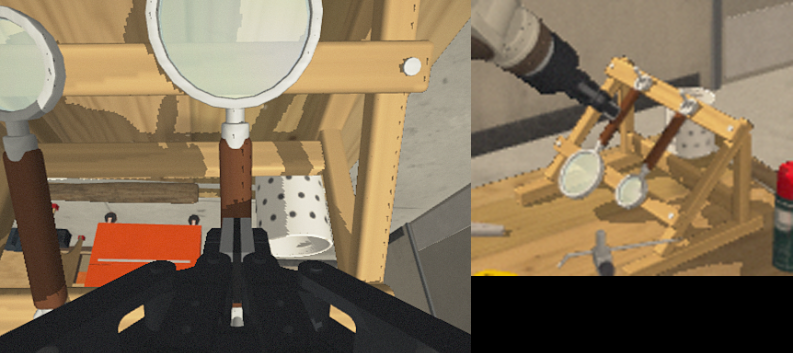

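The wrist crop shows the fingers at about (240,240) over the handle, and the reading says they are shut. I'll check the depth around the fingertips.

```bash
python3 - <<'E'
from h import *
w=load('w2');E=get_obs();A=E['eef_rot'];P=(pts(w)-E['ee_pos'])@A
print(E['grasp_force'],E['opening'],E['ee_pos'])
for v in range(200,380,12): print(v,[(f"{1e3*P[v,u,0]:.0f},{1e3*P[v,u,1]:.0f},{1e3*P[v,u,2]:.0f}") for u in (225,235,245,252,258,264,272,282,292)])
c=cv2.resize(w['pixels'][180:384,180:340,::-1],None,fx=3.6,fy=2.9,interpolation=cv2.INTER_CUBIC)
cv2.imwrite('pics/c3.png',c)
E
```

```text
0.0 -9.455336868855725e-05 [0.58200575 0.25644918 0.12151672]
200 ['-46,-37,216', '-46,-25,216', '25,-5,-24', '25,-2,-24', '25,1,-24', '25,4,-25', '25,7,-23', '-34,27,178', '-30,36,163']
212 ['-68,-40,239', '-69,-27,241', '20,-5,-24', '20,-2,-24', '20,1,-24', '20,4,-25', '19,7,-22', '-45,27,168', '-41,36,156']
224 ['-722,-210,1947', '-721,-144,1945', '14,-5,-24', '14,-2,-24', '14,1,-24', '14,4,-25', '13,8,-21', '-54,26,158', '-50,35,146']
236 ['-863,-226,2084', '-863,-155,2084', '8,-5,-24', '8,-2,-25', '8,1,-24', '8,4,-25', '7,8,-22', '-65,26,152', '-59,34,138']
248 ['-1035,-246,2260', '7,-9,-35', '11,-4,-44', '11,-1,-44', '11,1,-44', '11,3,-44', '10,7,-43', '7,11,-35', '-68,34,130']
260 ['6,-12,-45', '7,-8,-46', '11,-4,-55', '11,-1,-54', '11,1,-54', '11,3,-55', '11,6,-54', '6,11,-45', '-77,33,122']
272 ['7,-11,-57', '7,-7,-57', '11,-4,-64', '11,-1,-63', '11,1,-63', '10,3,-63', '11,6,-64', '7,10,-56', '6,14,-55']
284 ['12,-10,-73', '13,-6,-75', '11,-3,-72', '7,-1,-65', '8,1,-66', '11,3,-72', '12,5,-73', '13,8,-75', '12,12,-73']
296 ['12,-9,-80', '12,-6,-80', '12,-3,-80', '7,-1,-72', '3,1,-66', '8,3,-73', '12,5,-80', '12,8,-80', '12,11,-79']
308 ['17,-8,-94', '16,-5,-93', '12,-3,-86', '3,-1,-73', '-2,1,-66', '4,3,-74', '11,5,-85', '17,7,-93', '17,10,-94']
320 ['17,-7,-98', '17,-5,-98', '10,-3,-89', '-1,-1,-73', '-8,1,-64', '-1,3,-74', '12,5,-91', '17,7,-98', '16,9,-98']
332 ['16,-7,-102', '16,-5,-102', '-3,-3,-77', '-5,-1,-75', '-44,1,-23', '-5,3,-74', '9,5,-93', '16,6,-102', '17,9,-103']
344 ['17,-6,-107', '17,-4,-107', '-7,-3,-78', '-58,-2,-15', '-57,1,-17', '-10,3,-74', '6,5,-93', '17,6,-107', '18,8,-108']
356 ['17,-6,-111', '13,-4,-106', '10,-2,-103', '10,-1,-103', '10,1,-102', '10,2,-102', '10,4,-102', '15,6,-108', '17,8,-110']
368 ['17,-6,-115', '11,-4,-107', '11,-2,-108', '10,-0,-107', '12,1,-108', '11,2,-107', '10,4,-107', '13,6,-109', '17,8,-114']
```

View pics/c3.png

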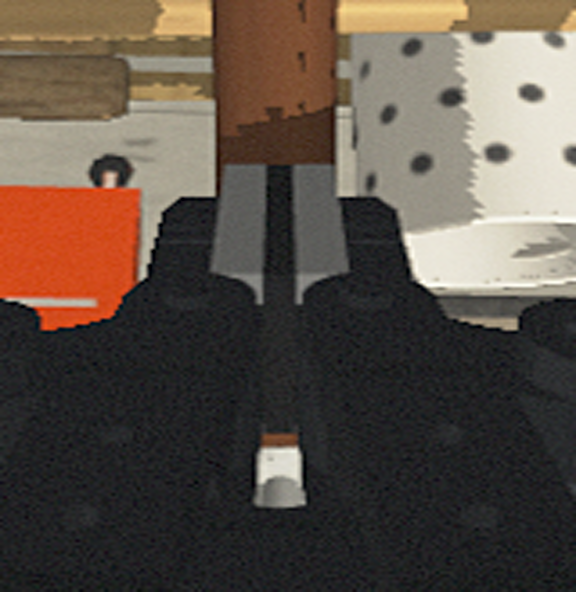

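```bash
python3 - <<'E'
from h import *
w=load('w2');s=load('s2');E=get_obs();A=E['eef_rot'];e=E['ee_pos']
V=w['view'];o=A.T@(-V[:3,:3].T@V[:3,3]-e);print('cam in tool',o.round(3))
for z in(0,-.01,-.02,-.03,-.04,-.05): print(z,[np.round(proj(w,e+A@np.array([x,0,z]))) for x in(.011,.0)],np.round(proj(s,e+A@np.array([0,0,z])),1))
# open-gripper reference: fingertip in w1
w=load('w1');e1=np.array([.509,.2482,.2028]);A1=np.array([[-0.705,-0.096,0.702],[-0.062,0.995,0.074],[-0.706,0.009,-0.708]])
P=(pts(w)-e1)@A1
for (a,b) in((110,190),(330,410)):
    q=P[240:340,a:b].reshape(-1,3);q=q[(abs(q[:,1])<.07)&(q[:,2]<.03)&(abs(q[:,0])<.05)];print(np.percentile(q,[0,1,5,50,99,100],axis=0).round(4))
Ps=(pts(s)-e)@A
q=Ps[(abs(Ps)<[.03,.03,.1]).all(-1)]; 
m=(abs(Ps)<[.03,.03,.1]).all(-1)&(s['pixels'].max(-1)<70)
v,u=np.nonzero(m)
for i in np.argsort(-Ps[v,u,2])[:25]: print(u[i],v[i],(1e3*Ps[v[i],u[i]]).round(),s['pixels'][v[i],u[i]])
E
```

```text
cam in tool [ 0.068  0.001 -0.17 ]
0 [array([256., 213.]), array([256., 232.])] [217.2 153.4]
-0.01 [array([256., 219.]), array([256., 240.])] [215.4 152.1]
-0.02 [array([256., 227.]), array([256., 248.])] [213.6 150.7]
-0.03 [array([256., 235.]), array([256., 258.])] [211.7 149.4]
-0.04 [array([256., 244.]), array([256., 268.])] [209.9 148. ]
-0.05 [array([255., 255.]), array([255., 280.])] [208.  146.6]
[[-0.0118 -0.0553 -0.1061]
 [-0.0106 -0.0533 -0.1051]
 [-0.0083 -0.0476 -0.1036]
 [ 0.0075 -0.042  -0.0651]
 [ 0.0174 -0.0269 -0.0418]
 [ 0.0178 -0.0252 -0.04  ]]
[[-0.0117  0.0261 -0.1064]
 [-0.0105  0.0284 -0.1052]
 [-0.0078  0.0313 -0.1036]
 [ 0.0081  0.0435 -0.0659]
 [ 0.0175  0.0555 -0.042 ]
 [ 0.0183  0.0574 -0.0404]]
213 156 [ 16. -13. -21.] [55 41 30]
210 152 [ 10.   4. -27.] [63 47 43]
212 150 [  2. -10. -37.] [52 51 49]
213 149 [ -3. -12. -37.] [64 59 57]
213 148 [ -5. -10. -38.] [45 45 42]
212 148 [ -4.  -9. -40.] [43 42 43]
212 149 [ -1. -14. -43.] [40 39 42]
212 147 [ -6. -10. -44.] [45 43 45]
211 148 [ -2.  -9. -44.] [42 43 42]
211 149 [  1. -12. -44.] [41 42 41]
213 147 [ -8. -15. -44.] [55 55 54]
210 149 [  3.  -8. -45.] [42 40 42]
211 150 [  4. -15. -45.] [59 58 56]
210 148 [  0.  -8. -47.] [43 39 40]
211 147 [ -4. -14. -51.] [42 40 41]
209 147 [ -0.  -7. -52.] [40 40 42]
209 148 [  2. -11. -53.] [42 42 42]
211 146 [ -6. -14. -53.] [51 53 51]
208 148 [  4. -11. -56.] [61 60 57]
210 147 [ -2. -17. -57.] [43 40 43]
210 146 [ -4. -14. -57.] [45 42 44]
209 146 [ -3. -11. -58.] [41 42 43]
208 147 [  2. -10. -59.] [40 39 39]
210 145 [ -7. -17. -62.] [50 52 49]
204 147 [  9.  -9. -71.] [63 52 43]
```

In the images, the fingers end about 30 mm short of the reported TCP (-31 mm shut, -41 mm open), and both cameras agree. So they closed just above the handle. I'll open, go 30 mm deeper and close again.

play_rows([
  [0,0,0,0,0,0],
  [0,0,0,0,0,0],
  [0,0,0,0,0,0],
  [0,0,0,0,0,0],
  [0,0,0,0,0,0],
], hand=1)

```text
time: 4.05
ee_pos: [0.582, 0.2565, 0.1215]
eef_rot: [[-0.705, -0.098, 0.702], [-0.063, 0.995, 0.075], [-0.706, 0.008, -0.708]]
force: [-0.4, 0.2, -0.4]
opening: 0.0854
grasp_force: 0.0
```

play_rows([
  [0.7,0.07,-0.7,0,0,0],
  [0.7,0.07,-0.7,0,0,0],
  [0.7,0.07,-0.7,0,0,0],
  [0,0,0,0,0,0],
  [0,0,0,0,0,0],
])

```text
time: 4.68
ee_pos: [0.603, 0.2585, 0.1004]
eef_rot: [[-0.705, -0.097, 0.702], [-0.063, 0.995, 0.075], [-0.706, 0.008, -0.708]]
force: [0.5, -0.1, 0.0]
opening: 0.0856
grasp_force: 0.0
```

```bash
python3 - <<'E'
from h import *
o=get_obs();print(o['time'],o['ee_pos'].round(4),o['force'].round(2),o['opening'])
w=save('wrist','w3');A=o['eef_rot'];P=(pts(w)-o['ee_pos'])@A
q=P[180:340].reshape(-1,3);q=q[(abs(q[:,0])<.03)&(abs(q[:,2])<.09)]
for sgn in(-1,1):
    r=q[(q[:,1]*sgn>.02)&(q[:,1]*sgn<.06)];print(len(r),np.percentile(r,[0,50,99,99.8],axis=0).round(3).tolist())
for v in (100,150,180,200,220,240): print(v,(1e3*P[v,256]).round(),w['pixels'][v,256])
E
```

```text
4.675 [0.603  0.2585 0.1004] [ 0.52 -0.1   0.02] 0.08557416707435707
5835 [[-0.012, -0.06, -0.09], [0.008, -0.043, -0.062], [0.015, -0.022, 0.058], [0.015, -0.02, 0.059]]
5700 [[-0.012, 0.02, -0.09], [0.009, 0.044, -0.062], [0.015, 0.059, 0.058], [0.015, 0.06, 0.059]]
100 [ 68.   0. -49.] [198 201 177]
150 [ 52.   0. -55.] [218 215 206]
180 [ 41.   0. -54.] [122  78  51]
200 [ 34.   0. -54.] [122  76  50]
220 [ 27.   0. -55.] [119  75  50]
240 [ 19.   0. -54.] [75 51 36]
```

View pics/w3.png

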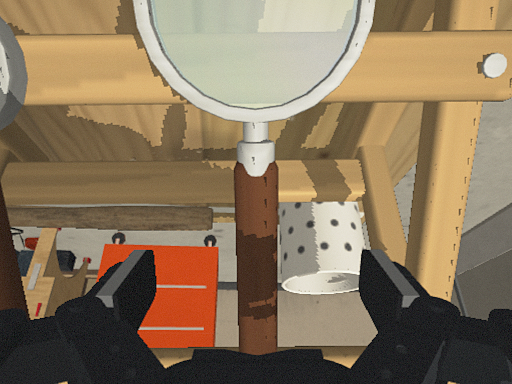

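The handle now runs between the open fingers, which are at u of about 150 and 362. Closing.

play_rows([
  [0,0,0,0,0,0],
  [0,0,0,0,0,0],
  [0,0,0,0,0,0],
  [0,0,0,0,0,0],
  [0,0,0,0,0,0],
  [0,0,0,0,0,0],
], hand=0, force=80)

```text
time: 5.48
ee_pos: [0.6029, 0.2585, 0.1007]
eef_rot: [[-0.705, -0.098, 0.702], [-0.063, 0.995, 0.075], [-0.706, 0.008, -0.708]]
force: [-5.1, -2.6, 3.2]
opening: 0.0146
grasp_force: 77.8
```

play_rows([
  [0.2,0.02,0.2,0,0,0],
  [-0.3,-0.03,0.64,0,0,0],
  [-0.3,-0.03,0.64,0,0,0],
  [-0.3,-0.03,0.64,0,0,0],
  [-0.3,-0.03,0.64,0,0,0],
  [-0.3,-0.03,0.64,0,0,0],
  [-0.3,-0.03,0.64,0,0,0],
  [-0.3,-0.03,0.64,0,0,0],
])

```text
time: 6.48
ee_pos: [0.5838, 0.2567, 0.1479]
eef_rot: [[-0.705, -0.098, 0.703], [-0.063, 0.995, 0.075], [-0.706, 0.008, -0.708]]
force: [0.1, 0.3, -1.7]
opening: 0.0146
grasp_force: 78.7
```

play_rows([
  [-2,0,3,0,0,0],
  [-2,0,3,0,0,0],
  [-2,0,3,0,0,0],
  [0,-2,0.5,-0.0166,0.156,0],
  [0,-2,0.5,-0.0166,0.156,0],
  [0,-2,0.5,-0.0166,0.156,0],
  [0,-2,0.5,-0.0166,0.156,0],
  [0,-2,0,-0.0166,0.156,0],
])

```text
time: 7.48
ee_pos: [0.5244, 0.1561, 0.2592]
eef_rot: [[-0.996, -0.094, -0.002], [-0.094, 0.996, 0.001], [0.002, 0.001, -1.0]]
force: [0.4, 1.3, -1.5]
opening: 0.0144
grasp_force: 78.8
```

play_rows([
  [0,-2.5,0,0,0,0.14],
  [0,-2.5,0,0,0,0.14],
  [0,-2.5,0,0,0,0.14],
  [0,0,0,0,0,0],
  [0,0,0,0,0,0],
])

```text
time: 8.1
ee_pos: [0.5241, 0.082, 0.2575]
eef_rot: [[-0.872, -0.49, 0.0], [-0.49, 0.872, 0.0], [-0.001, -0.0, -1.0]]
force: [-0.5, -0.2, -1.7]
opening: 0.0145
grasp_force: 78.8
```

```bash
python3 - <<'E'
from h import *
o=get_obs();print(o['time'],o['ee_pos'].round(4),o['eef_rot'].round(3).tolist(),o['grasp_force'],o['opening'])
w=save('wrist','w4');t=save('top','t4');s=save('side','s4')
a=cv2.resize(t['pixels'][130:280,110:310,::-1],(400,300),interpolation=cv2.INTER_CUBIC)
b=cv2.resize(s['pixels'][80:290,140:420,::-1],(400,300),interpolation=cv2.INTER_CUBIC)
c=cv2.resize(w['pixels'][:,:,::-1],(400,300))
cv2.imwrite('pics/c4.png',np.vstack([np.hstack([a,b]),np.hstack([c,0*c])]))
E
```

```text
8.1 [0.5241 0.082  0.2575] [[-0.872, -0.49, 0.0], [-0.49, 0.872, 0.0], [-0.001, -0.0, -1.0]] 78.80655169487 0.014549047755790372
```

View pics/c4.png

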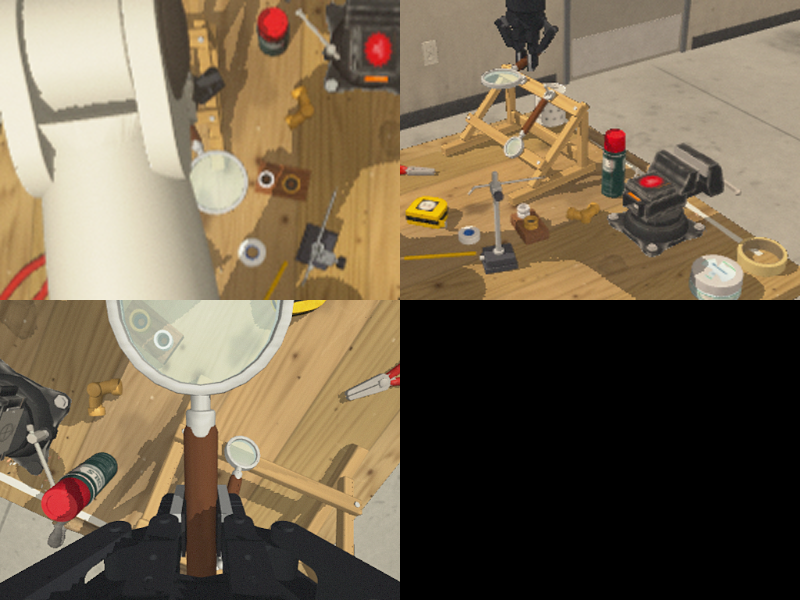

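The lens is held level: top px about (219,221), side px about (211,135). Now I'll measure its centre and tilt, and refine the pointer height.

```bash
python3 - <<'E'
from h import *
o=get_obs();A=o['eef_rot'];e=o['ee_pos']
for f in('w4','t4','s4'):
    im=load(f);P=pts(im);T=(P-e)@A
    m=(T[...,0]>.04)&(T[...,0]<.16)&(abs(T[...,1])<.06)&(abs(T[...,2]+.05)<.035)
    q=P[m];c=q.mean(0);U,S,Vt=np.linalg.svd(q-c,full_matrices=False);n=Vt[2]*np.sign(Vt[2,2])
    pix=np.argwhere(m)[:,::-1].astype(np.float32)
    # frame circle: points at x>.06
    g=q;tt=(g-e)@A;k=tt[:,0]>.0595;g=g[k]
    (cx,cy),r=cv2.minEnclosingCircle(g[:,:2].astype(np.float32))
    print(f,m.sum(),c.round(4),n.round(3),'circ',round(cx,4),round(cy,4),round(r,4),'medz',np.median(g[:,2]).round(4),np.percentile(tt[:,0],[0.5,99.5]).round(4))
# pointer: thin things between heights
for f in('side0','top0','s4','t4'):
    im=load(f);P=pts(im)
    m=(P[...,2]>.11)&(P[...,2]<.19)&(P[...,0]>.29)&(P[...,0]<.45)&(P[...,1]<-.06)&(P[...,1]>-.15)
    tip=np.array([.431,-.120]);
    v,u=np.nonzero(m);d=np.linalg.norm(P[m][:,:2]-tip,axis=1)
    i=np.argsort(d)[:60]
    print(f,m.sum(),[(u[j],v[j],P[v[j],u[j]].round(3).tolist()) for j in i[:7]],'z med d<70', np.median(P[m][d<.07][:,2]).round(4) if (d<.07).any() else None)
E
```

```text
w4 24804 [0.4548 0.0429 0.3082] [-0.035 -0.016  0.999] circ 0.4418 0.0353 0.0377 medz 0.3079 [0.041  0.0978]
t4 780 [0.4409 0.0306 0.3084] [-0.013  0.009  1.   ] circ 0.4391 0.0322 0.0386 medz 0.3082 [0.0433 0.1357]
s4 369 [0.4394 0.0307 0.3096] [-0.016 -0.03   0.999] circ 0.4369 0.0338 0.0403 medz 0.3099 [0.0407 0.1381]
side0 228 [(np.int64(239), np.int64(204), [0.431, -0.118, 0.171]), (np.int64(238), np.int64(204), [0.427, -0.119, 0.173]), (np.int64(237), np.int64(204), [0.424, -0.119, 0.174]), (np.int64(236), np.int64(204), [0.423, -0.116, 0.172]), (np.int64(235), np.int64(204), [0.42, -0.116, 0.173]), (np.int64(235), np.int64(205), [0.419, -0.117, 0.171]), (np.int64(234), np.int64(204), [0.419, -0.113, 0.172])] z med d<70 0.1724
top0 155 [(np.int64(277), np.int64(225), [0.43, -0.119, 0.171]), (np.int64(277), np.int64(226), [0.427, -0.119, 0.172]), (np.int64(278), np.int64(223), [0.436, -0.122, 0.168]), (np.int64(277), np.int64(227), [0.425, -0.119, 0.171]), (np.int64(276), np.int64(227), [0.425, -0.116, 0.176]), (np.int64(276), np.int64(228), [0.422, -0.116, 0.175]), (np.int64(27
[... 188 characters left out ...]
64(237), np.int64(204), [0.425, -0.117, 0.172]), (np.int64(236), np.int64(204), [0.425, -0.112, 0.17]), (np.int64(235), np.int64(205), [0.42, -0.115, 0.17]), (np.int64(235), np.int64(204), [0.42, -0.116, 0.174]), (np.int64(234), np.int64(205), [0.418, -0.113, 0.17])] z med d<70 0.172
t4 156 [(np.int64(277), np.int64(225), [0.43, -0.119, 0.17]), (np.int64(277), np.int64(226), [0.427, -0.119, 0.172]), (np.int64(278), np.int64(223), [0.436, -0.122, 0.169]), (np.int64(277), np.int64(227), [0.425, -0.119, 0.169]), (np.int64(276), np.int64(227), [0.424, -0.117, 0.166]), (np.int64(276), np.int64(228), [0.422, -0.116, 0.174]), (np.int64(276), np.int64(229), [0.419, -0.116, 0.174])] z med d<70 0.1713
```

play_rows([
  [0,-3.1,0,0,0,0],
  [0,-3.1,0,0,0,0],
  [0,-3.15,-1,0,0,0],
  [0,0,-2.5,0,0,0],
  [0,0,-2.5,0,0,0],
  [0,0,-2.5,0,0,0],
  [0,0,-2.5,0,0,0],
  [0,0,-1.5,0,0,0],
])

```text
time: 9.25
ee_pos: [0.5236, -0.0113, 0.1311]
eef_rot: [[-0.871, -0.492, -0.001], [-0.492, 0.871, 0.0], [0.001, 0.001, -1.0]]
force: [-0.7, -0.5, -0.7]
opening: 0.0147
grasp_force: 78.8
```

play_rows([
  [0,0,-1,0,0,0],
  [0,0,0,0,0,0],
  [0,0,0,0,0,0],
  [0,0,0,0,0,0],
])

```text
time: 9.75
ee_pos: [0.5244, -0.0118, 0.1231]
eef_rot: [[-0.871, -0.492, 0.001], [-0.492, 0.871, -0.0], [-0.001, -0.001, -1.0]]
force: [-0.3, -0.2, -1.7]
opening: 0.0144
grasp_force: 78.8
```

```bash
cat > m.py <<'E'
from h import *
o=get_obs();A=o['eef_rot'];e=o['ee_pos'];print(o['time'],e.round(4),A.round(3).tolist(),o['grasp_force'],o['force'].round(1))
ims={n:save(n,n+'5') for n in('side','top','wrist')}
for f,im in ims.items():
    P=pts(im);T=(P-e)@A
    m=(T[...,0]>.06)&(T[...,0]<.15)&(abs(T[...,1])<.045)&(abs(T[...,2]+.05)<.012)
    g=P[m];(cx,cy),r=cv2.minEnclosingCircle(g[:,:2].astype(np.float32))
    n=np.linalg.svd(g-g.mean(0),full_matrices=False)[2][2]
    print(f,m.sum(),round(cx,4),round(cy,4),round(r,4),'medz',np.median(g[:,2]).round(4),n.round(3))
    k=(abs(P[...,2]-.1715)<.012)&(np.hypot(P[...,0]-.431,P[...,1]+.12)<.02)
    if k.any(): print('  tip z',np.median(P[k][:,2]).round(4),k.sum())
a=cv2.resize(ims['top']['pixels'][170:280,190:310,::-1],(400,366),interpolation=cv2.INTER_CUBIC)
b=cv2.resize(ims['side']['pixels'][130:276,170:330,::-1],(400,366),interpolation=cv2.INTER_CUBIC)
cv2.imwrite('pics/c5.png',np.hstack([a,b]))
E
python3 m.py
```

```text
9.75 [ 0.5244 -0.0118  0.1231] [[-0.871, -0.492, 0.001], [-0.492, 0.871, -0.0], [-0.001, -0.001, -1.0]] 78.76940846443176 [-0.3 -0.2 -1.7]
side 414 0.433 -0.0711 0.0502 medz 0.1754 [ 0.018  0.024 -1.   ]
  tip z 0.1723 12
top 203 0.4377 -0.0886 0.0369 medz 0.1737 [ 0.017  0.025 -1.   ]
  tip z 0.1709 10
wrist 22676 0.4418 -0.0585 0.0375 medz 0.1732 [ 0.013  0.003 -1.   ]
```

View pics/c5.png

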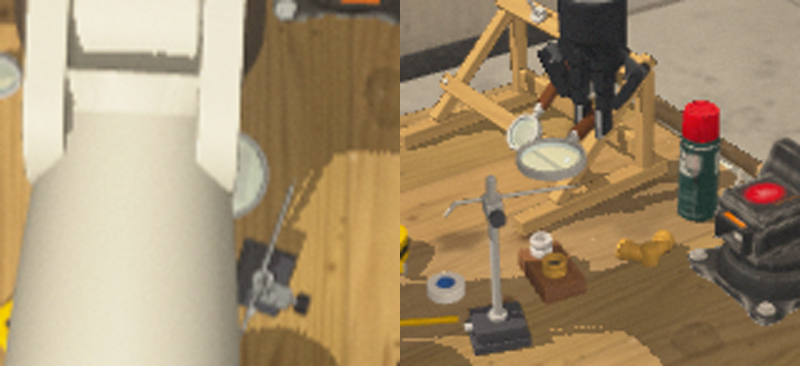

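The side view shows the lens level at pointer height, with its ellipse centre at crop (551,158), about px (230.4,193), and clear of the gauge. I'll run one last check against the nut's position, then hand in.

```bash
python3 - <<'E'
from h import *
s=load('side5');p=ray(s,230.2,193,.172);n=ray(s,180+156/3-.33,190+132/3-.33,.038)
print(p,n,np.linalg.norm(p[:2]-[.439,-.0605]))
if np.linalg.norm(p[:2]-[.439,-.0605])<.008: print(hand_in())
E
```

```text
[ 0.43988428 -0.05967097  0.172     ] [ 0.44173174 -0.05926389  0.038     ] 0.0012121231129893965
the job is handed in; nothing more can be done
None
```

The larger lens is off its peg and held level by the gripper alone over the brass nut: the last look put its centre about 1 mm from the nut's axis and 1–2 mm from pointer-tip height. I've handed the job in, but no verdict was returned.

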